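Pack the trimming-tool caddy

TASK

Pack the trimming kit into the wooden caddy: first lay the wooden rib flat on the caddy's floor between the two notched rests, then lay the three wire-loop tools over it, each with its handle down in its notch of both rests and its loop hanging free in the roomy end of the caddy. Seen with the loops pointing away from you, the loops go from the narrowest at the left, through the middle one, to the widest at the right. The needle tool, the brush and the rubber kidney do not belong to this kit: leave them lying where they are.

Things in the scene. Friction and masses are not known exactly. Their poses are not given: they have to be found in the camera images.
- caddy: fixed open beech tray 244x206 mm, walls 8 thick, 48 high. Origin: centre of underside; floor at z=9 mm. Two rests (boards 8 thick, along y) centred at x=-78 and +34: 104 mm of floor between them, middle x=-22; roomy end +x, away from robot (+-15 deg). Notches in each rest at y=+56, 0, -56: 16 wide, bottom z=25, flared from z=33 to a 32 mm mouth at the top, z=41. y=+56 is the left one
- loop_wide: trimming tool, dark wooden handle, widest wire loop (36 mm); 189 mm long. Origin: underside, middle of length and width; loop at -y end, z up. Handle 12 mm thick, y=-30 to +95; collar to y=-44, then loop. Belongs at caddy x=+4 mm (-5 to +14 seats), y=-56, z=25, its -y along caddy +x. Starts on the table, loop away from the robot
- loop_medium: trimming tool, pale wooden handle, middle-sized wire loop (26 mm); 161 mm long. Origin: underside, middle of length and width; loop at -y end, z up. Handle 12 mm thick, y=-35 to +80; collar to y=-49, then loop. Belongs at caddy x=-6 mm (-14 to +2 seats), y=0, z=25, its -y along caddy +x. Starts on the table, loop away from the robot
- loop_narrow: trimming tool, red-painted handle, narrowest wire loop (21 mm); 186 mm long. Origin: underside, middle of length and width; loop at -y end, z up. Handle 12 mm thick, y=-42 to +93; collar to y=-56, then loop. Belongs at caddy x=-3 mm (-14 to +12 seats), y=+56, z=25, its -y along caddy +x. Starts on the table, loop away from the robot
- rib: pale wooden throwing rib, flat pointed oval 50x110x8 mm. Origin: centre of underside; long axis y, z up. Starts flat on a round white plaster bat (18 mm thick, 224 across), beside the kidney. Grip it over its 50 mm width, from above. In the caddy its length goes across, along caddy y (110 mm does not fit the other way), middle at caddy x=-22, y=0
- kidney: look-alike of the rib, stays on the plaster bat: red rubber kidney, flat oval 38x90x5 mm. Origin: centre of underside; long axis y
- needle: look-alike of the loop tools, stays: needle tool, pale wooden handle 10 mm thick, 155 mm long, bare needle and no loop at its -y end. Origin: underside, middle of length; long axis y
- brush: look-alike, stays: paint brush with black handle, 202 mm long, 13 mm thick, lying beyond the tools. Origin: underside, middle of length; long axis y

How it is judged:
By the outcome, as a careful person would: the job done as asked, in the order asked, and still so for the second after the job is handed in, with the robot touching nothing.
It also fails if it takes over 99 s, if anything falls off the work surface, if the arm or the gripper's body presses on something with over 40 N, if the wrist force passes 120 N, or if a joint passes its speed limit or range.

ROBOT

A 6-joint arm with a two-finger parallel gripper is mounted at the origin on a cart in front of the work surface, level with it; the furniture and walls round the work are solid. World frame = base frame: x ahead of the robot, y to its left, z up, the work surface at z = 0. Lengths are in m, angles in rad, forces in N, time in s.
With the tool pointing down it reaches from about 0.3 to 0.75 m from the base axis. Payload 8.5 kg.
Tool frame: the origin (TCP) lies midway between the tips of the shut fingers; the grasp point (between the pads) lies 19 mm behind it (bot.hold_point_z is the distance from the TCP to the grasp point, in m); z points along the fingers, y is the line along which they close (so a half turn about z gives the same grasp; the last joint's range is limited). The gripper opens to 88 mm and grips with 3 to 60 N. Pads are 18 mm wide; open, the fingers measure 123 mm over their backs; the gripper's body (75 mm by 187 mm) begins 45 mm behind the grasp point.
Start: joints at [-1.372, 0.381, 1.297, -0, 1.464, -0.215], TCP at [0.221, -0.504, 0.239] pointing down, gripper open.
Joint ranges: [-3.11, 3.11], [-0.89, 2.33], [0.22, 2.48], [-1.42, 4.56], [0.17, 2.85], [-2.88, 2.88]. Speed limits (rad/s): [2.39, 2.39, 3.14, 3.14, 3.14, 3.14].

INTERFACE

Orientations are given as a rotation vector (axis times angle).
In Python, from cell import bot gives the robot as it stands. The module is installed in compiled form; this text tells all that it offers.
- The arm moves only by the shell command python3 -m creep 'ROWS' [OPENING] [FORCE]. ROWS is JSON, a list of rows, each a list of 2 entries, a list of its own where there are three numbers: the shift along the tool's x, y, z in units of 50 cm (1.0 is 50 cm), then the turn, a rotation vector about the tool's x, y, z in units of 60 degrees (1.0 is 60 degrees). In form: [[[tx, ty, tz], [wx, wy, wz]], ...]. A call has 1 to 12 rows; each row is the pose to reach, as a shift and turn from the pose commanded when the call began, along the tool's axes at that moment; what a row does not reach only later rows make up. A row lasts 1/12 s, in which the tool goes at most 41.7 mm and 7.16 degrees, less where a joint would pass 70% of its speed; a pose out of reach is approached as far as the arm can. A call with a number of a shift or a turn outside -1 to 1 is refused whole. A call with a gripper value outside its range is refused whole. OPENING is the closure, from -1 (fully open) to 1 (shut), set as the call begins (- or left out, the last holds). The fingers move at their own pace and stop on an object; FORCE is the grip in N (left out, the last holds). Time passes only in rows, so rows that repeat a pose let the fingers close. It gives the time, the measured TCP pose, the force, the opening and the grip force at its end, in the units of the state.
- bot.read_state(): the state, without advancing time (a new reading comes with each control period).
- bot.read_camera(name): name is "scene" or "top"; returns the picture (384x512x3 uint8, red, green, blue); there is no depth.
- bot.camera_model(name): a dict with "mtx" (3x3 intrinsics, pixels), "rvec" (rotation vector, rad) and "tvec" (3), from world to camera coordinates, as OpenCV has them. Camera axes: x right, y down, z forward; pixel columns grow to the right and rows downward; lengths in m; the calibration is good to about 2 mm. A picture is of the moment at which its call begins. camera_model takes no time and is no camera call.
- bot.hand_in(): hands the job in; it is judged then, once.
The state is a dict: "clock": time; "q": joint angles; "joint_vel": joint speeds; "effort": joint torques, N m; "tcp_pos": TCP position; "orientation": TCP orientation; "force": force on the tool from outside, world axes, zero at the start; "ft_torque": the same for the moment, N m; "width": opening from 0.0 (shut) to 1.0 (fully open); "gripper_force": force on a finger pad.
Only numpy, scipy, OpenCV 4.12 (cv2) and the standard library are available. Lean on these libraries where they do the work, as an engineer would, in place of code of your own. Each camera call takes 0.05 s, during which the arm holds its last target. There are 200 camera calls.

## Working session

There is one attempt and no reset: what is moved stays moved. The work goes in short steps, Python scripts to look and compute and a shell command to move; the robot and the scene stay as the last step left them, time stands still between calls to the robot, and variables do not carry over. Pictures are saved under pics/ and viewed, at most 14 in all, crops included, and the job is handed in when it is done.

```bash
mkdir -p pics; cat > h.py <<'E'
import numpy as np, cv2
from cell import bot
from scipy.spatial.transform import Rotation as R
def cam(n):
    m=bot.camera_model(n); return np.array(m['mtx'],float),np.array(m['rvec'],float).ravel(),np.array(m['tvec'],float).ravel()
def px2w(n,uv,z):
    K,r,t=cam(n); Rm=cv2.Rodrigues(r)[0]; c=-Rm.T@t
    uv=np.atleast_2d(np.array(uv,float)); d=(np.linalg.inv(K)@np.c_[uv,np.ones(len(uv))].T).T@Rm
    return c+d*((z-c[2])/d[:,2])[:,None]
def w2px(n,P):
    K,r,t=cam(n); return cv2.projectPoints(np.atleast_2d(np.array(P,float)),r,t,K,None)[0][:,0]
def snap(n,f,crop=None,s=1):
    im=np.array(bot.read_camera(n))[:,:,::-1].copy()
    if crop: im=im[crop[1]:crop[3],crop[0]:crop[2]]
    im=cv2.resize(im,None,fx=s,fy=s,interpolation=cv2.INTER_CUBIC); cv2.imwrite('pics/'+f,im)
def togo(x,y,z,yaw):
    """rows for tool-down pose; yaw = world angle of tool x axis (deg)"""
    s=bot.read_state(); R0=R.from_rotvec(s['orientation']); a=np.radians(yaw)
    T=R.from_matrix(np.array([[np.cos(a),np.sin(a),0],[np.sin(a),-np.cos(a),0],[0,0,-1]]))
    d=R0.inv().apply(np.array([x,y,z])-s['tcp_pos'])/.5
    w=(R0.inv()*T).as_rotvec()/np.radians(60)
    return np.round(d,4),np.round(w,4)
E
python3 - <<'E'
from h import *
snap('top','t0.png',None,1.5);snap('scene','s0.png',None,1.5)
s=bot.read_state();print({k:np.round(v,3) for k,v in s.items()}); print(R.from_rotvec(s['orientation']).as_matrix().round(3), bot.hold_point_z)
for n in('top','scene'):
    K,r,t=cam(n);print(n,K.round(1).tolist(),(-cv2.Rodrigues(r)[0].T@t).round(3))
E
```

```text
{'clock': np.float64(0.1), 'q': array([-1.372,  0.381,  1.298,  0.   ,  1.464, -0.215]), 'joint_vel': array([-0.002, -0.002, -0.004, -0.   ,  0.001,  0.   ]), 'effort': array([ 5.0000e-03, -4.3865e+01, -2.2491e+01,  7.1000e-02,  3.4000e-02,
       -0.0000e+00]), 'tcp_pos': array([ 0.221, -0.503,  0.238]), 'orientation': array([-3.073, -0.645, -0.   ]), 'force': array([-0.549,  0.538,  0.187]), 'ft_torque': array([-0.024,  0.037, -0.003]), 'gripper_force': np.float64(0.0), 'width': np.float64(0.999)}
[[ 0.916  0.402 -0.   ]
 [ 0.402 -0.916  0.001]
 [ 0.    -0.001 -1.   ]] 0.0187
top [[470.8, 0.0, 254.9], [0.0, 470.8, 195.7], [0.0, 0.0, 1.0]] [ 0.519 -0.01   1.204]
scene [[352.2, 0.0, 248.5], [0.0, 352.2, 196.5], [0.0, 0.0, 1.0]] [0.275 0.498 0.642]
```

View pics/t0.png

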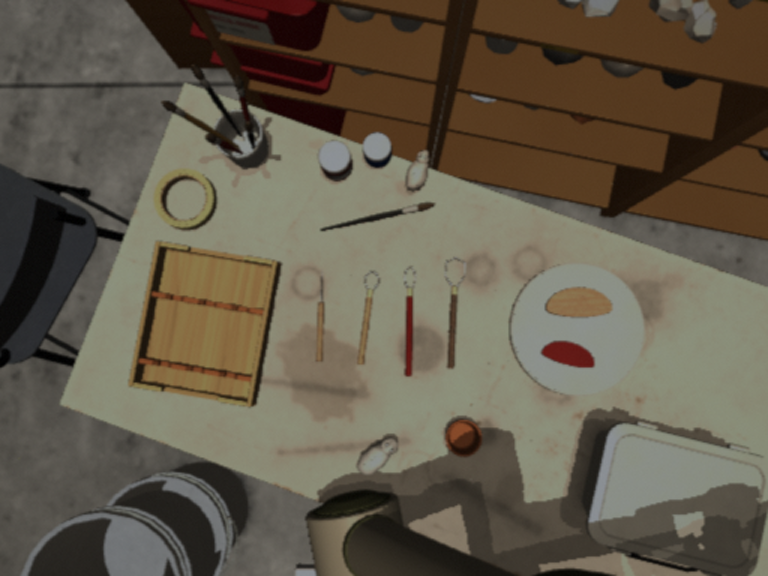

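View pics/s0.png

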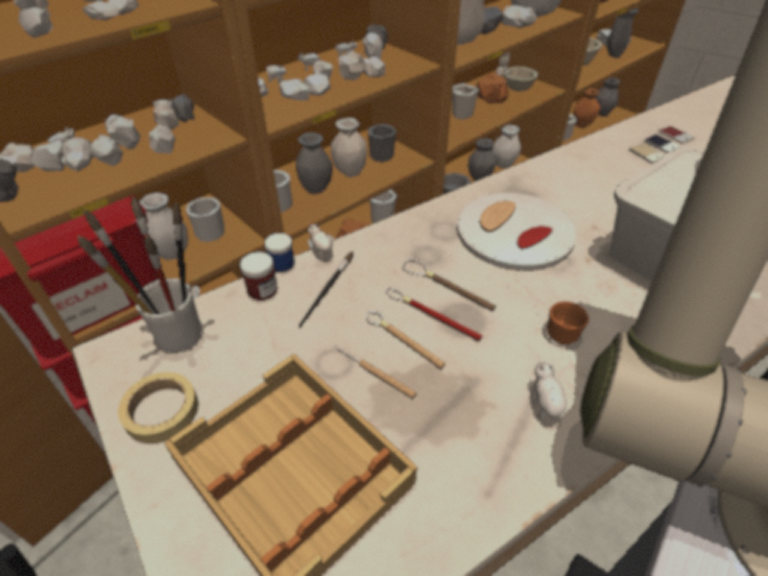

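Top view (1.5x): the caddy is at about (205,323) with its notched rests. Needle is at (320,320), medium (365,318), narrow red (409,320), wide dark (453,312). Rib is at (578,303) on the bat and the kidney at (568,354). Next I'll segment for finer values.

```bash
cat > seg.py <<'E'
from h import *
im=np.array(bot.read_camera('top'))
hsv=cv2.cvtColor(im,cv2.COLOR_RGB2HSV)
def seg(name,x0,y0,x1,y1,cond,z):
    m=np.zeros(im.shape[:2],np.uint8); m[y0:y1,x0:x1]=cond(hsv[y0:y1,x0:x1].astype(int),im[y0:y1,x0:x1].astype(int))
    n,l,st,_=cv2.connectedComponentsWithStats(m); k=1+np.argmax(st[1:,4]); v,u=np.where(l==k)
    P=px2w('top',np.c_[u,v],z)[:,:2]; c=P.mean(0); w,V=np.linalg.eigh(np.cov((P-c).T)); a=V[:,1]*np.sign(V[0,1]); pr=(P-c)@a; pq=(P-c)@V[:,0]
    mid=c+a*(pr.max()+pr.min())/2
    print(name,len(u),'mid',mid.round(4),'cen',c.round(4),'ang',np.degrees(np.arctan2(a[1],a[0])).round(1),'len',np.ptp(pr).round(4),'wid',np.ptp(pq).round(4))
sat=lambda h,r:(h[...,1]>75)
dark=lambda h,r:(h[...,2]<110)
seg('rib',355,185,415,218,lambda h,r:h[...,1]>70,.026)
seg('kid',355,220,405,250,lambda h,r:h[...,1]>120,.023)
seg('red',258,170,290,255,lambda h,r:(h[...,1]>140),.008)
seg('wide',290,165,315,250,lambda h,r:(h[...,2]<115),.008)
seg('med',232,175,258,248,lambda h,r:(h[...,1]>85),.008)
seg('needle',205,180,222,245,lambda h,r:(h[...,1]>85),.008)
E
python3 seg.py; python3 - <<'E'
from h import *
snap('top','c1.png',(80,150,320,280),3.3)
E
```

```text
rib 679 mid [ 0.591  -0.3138] cen [ 0.591  -0.3138] ang 90.0 len 0.1068 wid 0.0451
kid 399 mid [ 0.5059 -0.2968] cen [ 0.5059 -0.2966] ang 74.7 len 0.0849 wid 0.035
red 194 mid [ 0.5366 -0.0323] cen [ 0.5385 -0.0323] ang -1.0 len 0.1316 wid 0.0088
wide 266 mid [ 0.5452 -0.1047] cen [ 0.5453 -0.1047] ang -3.3 len 0.1247 wid 0.0152
med 181 mid [0.5467 0.0429] cen [0.5448 0.0431] ang -8.0 len 0.1136 wid 0.0111
needle 164 mid [0.5444 0.1187] cen [0.5438 0.1187] ang -1.9 len 0.0967 wid 0.0116
```

View pics/c1.png

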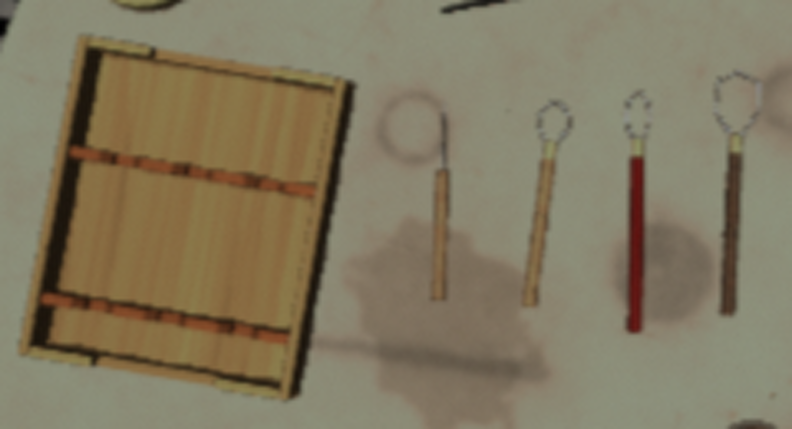

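```bash
cat > fit.py <<'E'
from h import *
from scipy.optimize import least_squares
obs=np.array([[82,37],[355,80],[293,398],[22,355],[70,152],[318,189],[42,299],[292,337]])/3.3+[80,150]
mod=np.array([[122,103,48],[122,-103,48],[-122,-103,48],[-122,103,48],[34,95,41],[34,-95,41],[-78,95,41],[-78,-95,41]])/1e3
def f(p,r=0):
    c,s=np.cos(p[2]),np.sin(p[2]); M=mod.copy(); M[:,:2]=mod[:,:2]@np.array([[c,s],[-s,c]])+p[:2]
    return (w2px('top',M)-obs).ravel()
s=least_squares(f,[.5,.3,-.15]);p=s.x
print(p,np.degrees(p[2]),s.fun.round(1))
c,q=np.cos(p[2]),np.sin(p[2])
for n,a in dict(rib=(-.022,0),wide=(.004,-.056),med=(-.006,0),narrow=(-.003,.056)).items():
    print(n,(p[:2]+[c*a[0]-q*a[1],q*a[0]+c*a[1]]).round(4))
E
python3 fit.py
python3 - <<'E'
from h import *
print(togo(.591,-.314,.15,0),togo(.591,-.314,.15,180))
E
```

```text
[ 0.55794742  0.3042331  -0.16419307] -9.407569884326945 [-0.4 -0.9 -1.9 -0.9 -0.2  0.8 -0.5  0.   0.8 -0.3  0.6  0.7  1.  -0.3
  0.6  0.7]
rib [0.5362 0.3078]
wide [0.5527 0.2483]
med [0.552  0.3052]
narrow [0.5641 0.36  ]
(array([ 0.8296, -0.0493,  0.177 ]), array([-0.0008, -0.    ,  0.3951])) (array([ 0.8296, -0.0493,  0.177 ]), array([ 0.0000e+00, -1.1000e-03, -2.6049e+00]))
```

```bash
python3 - <<'E'
from h import *
print(togo(.591,-.314,.12,90))
E
```

```text
(array([ 0.8296, -0.0492,  0.237 ]), array([-6.0000e-04, -6.0000e-04, -1.1049e+00]))
```

```bash
python3 -m creep '[[[0.8296,-0.0493,0],[0,0,-1]],[[0.8296,-0.0493,0],[0,0,-1]],[[0.8296,-0.0493,0],[0,0,-1]],[[0.8296,-0.0493,0],[0,0,-1]],[[0.8296,-0.0493,0.1],[0,0,-1]],[[0.8296,-0.0493,0.237],[0,0,-1]],[[0.8296,-0.0493,0.237],[0,0,-1]],[[0.8296,-0.0493,0.237],[0,0,-1]],[[0.8296,-0.0493,0.237],[0,0,-1]],[[0.8296,-0.0493,0.237],[0,0,-1]],[[0.8296,-0.0493,0.237],[0,0,-1]],[[0.8296,-0.0493,0.237],[0,0,-1]]]' -0.5
python3 - <<'E'
from h import *
print(bot.read_state()['width'],togo(.591,-.314,.022,90))
snap('scene','s1.png',(270,60,430,200),4)
E
```

```text
clock: 1.2
tcp_pos: [0.5933, -0.3106, 0.1163]
orientation: [-2.332, -2.098, 0.0]
force: [-0.9, 0.8, 0.2]
width: 0.753
gripper_force: 0.0
0.7527278470068413 (array([-0.008 , -0.003 ,  0.1885]), array([-0.0036, -0.0036, -0.1008]))
```

View pics/s1.png

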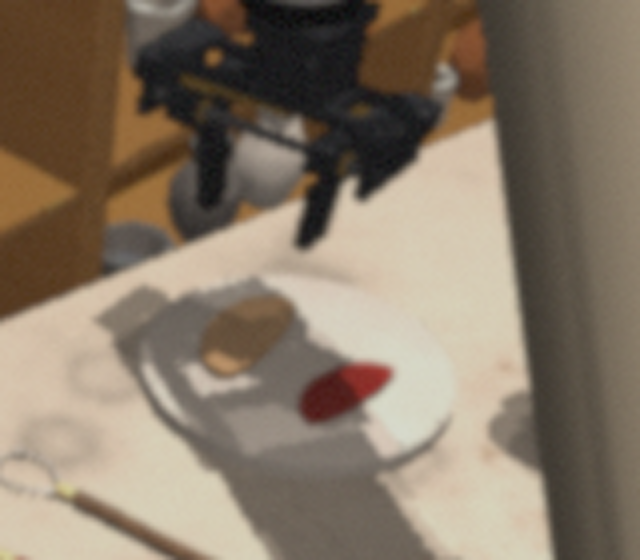

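The gripper hovers open over the rib, aligned with it. The rib is clear of the kidney. Descending partway, then correcting.

```bash
python3 -m creep '[[[-0.004,0,0.08],[0,0,-0.1]],[[-0.004,0,0.12],[0,0,-0.1]],[[-0.004,0,0.12],[0,0,-0.1]],[[-0.004,0,0.12],[0,0,-0.1]],[[-0.004,0,0.12],[0,0,-0.1]]]' 
python3 - <<'E'
from h import *
print(bot.read_state()['width'],togo(.591,-.314,.022,90))
E
```

```text
clock: 1.67
tcp_pos: [0.591, -0.3174, 0.0625]
orientation: [2.226, 2.212, 0.0]
force: [-0.7, -0.2, 0.2]
width: 0.751
gripper_force: 0.0
0.7511013884248814 (array([ 0.007 , -0.0003,  0.0811]), array([ 0.0024,  0.0019, -0.0062]))
```

```bash
python3 -m creep '[[[0.007,0,0.05],[0,0,0]],[[0.007,0,0.084],[0,0,0]],[[0.007,0,0.084],[0,0,0]],[[0.007,0,0.084],[0,0,0]]]'
python3 -m creep '[[[0,0,0],[0,0,0]],[[0,0,0],[0,0,0]],[[0,0,0],[0,0,0]],[[0,0,0],[0,0,0]],[[0,0,0],[0,0,0]],[[0,0,0],[0,0,0]]]' 0.3 25
```

```text
clock: 2.0
tcp_pos: [0.5914, -0.3135, 0.0203]
orientation: [2.226, 2.213, 0.001]
force: [0.3, -0.3, 0.3]
width: 0.747
gripper_force: 0.0
clock: 2.5
tcp_pos: [0.591, -0.313, 0.0192]
orientation: [2.226, 2.215, -0.0]
force: [-2.6, -0.3, 5.8]
width: 0.549
gripper_force: 25.0
```

```bash
python3 -m creep '[[[0,0,-0.06],[0,0,0]],[[0,0,-0.13],[0,0,0]],[[0.05,0,-0.2],[0,0,0]],[[1,-0.06,-0.2],[0,0,0]],[[1,-0.06,-0.2],[0,0,0.157]],[[1,-0.06,-0.2],[0,0,0.157]],[[1,-0.06,-0.2],[0,0,0.157]],[[1,-0.06,-0.2],[0,0,0.157]],[[1,-0.06,-0.2],[0,0,0.157]],[[1,-0.06,-0.2],[0,0,0.157]],[[1,-0.06,-0.2],[0,0,0.157]],[[1,-0.06,-0.2],[0,0,0.157]]]'
python3 - <<'E'
from h import *
print(togo(.536,.308,.12,80.6))
E
```

```text
clock: 3.5
tcp_pos: [0.5687, 0.0879, 0.1181]
orientation: [-2.402, -2.025, -0.0]
force: [0.6, -0.1, 0.1]
width: 0.549
gripper_force: 25.0
(array([ 0.4229, -0.1388, -0.0037]), array([-0.    , -0.0001, -0.0053]))
```

```bash
python3 -m creep '[[[0.40,-0.135,0],[0,0,0]],[[0.40,-0.135,0],[0,0,0]],[[0.40,-0.135,0],[0,0,0]],[[0.40,-0.135,0],[0,0,0]],[[0.40,-0.135,0],[0,0,0]],[[0.40,-0.135,0],[0,0,0]],[[0.40,-0.135,0],[0,0,0]],[[0.40,-0.135,0],[0,0,0]],[[0.40,-0.135,0],[0,0,0]]]'
python3 - <<'E'
from h import *
print(togo(.536,.308,.0115,80.6))
snap('top','t2.png',(70,140,290,290),3.5)
E
```

```text
clock: 4.25
tcp_pos: [0.5368, 0.2932, 0.1179]
orientation: [2.403, 2.024, -0.001]
force: [0.4, -0.3, -0.5]
width: 0.55
gripper_force: 25.0
(array([ 0.029 , -0.0065,  0.2129]), array([-0.0002,  0.0004, -0.0065]))
```

View pics/t2.png

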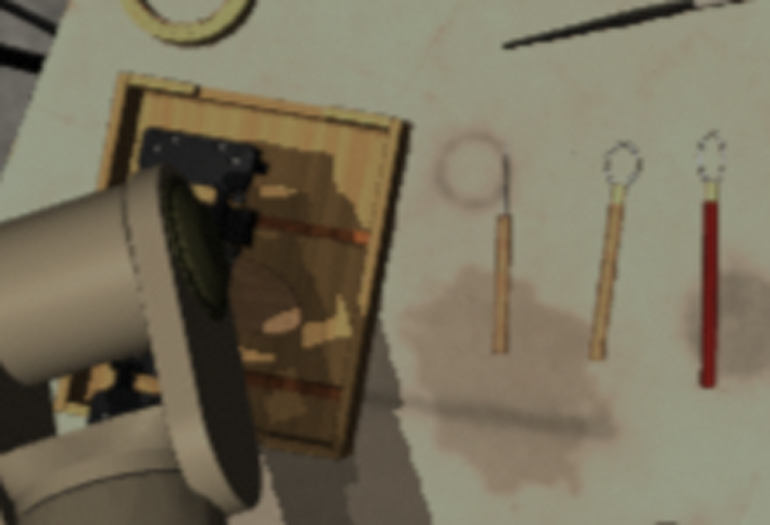

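The arm hides the rib, but it is over the bay between the rests. Descending.

```bash
python3 -m creep '[[[0.029,-0.0065,0],[0,0,0]],[[0.029,-0.0065,0.06],[0,0,0]],[[0.029,-0.0065,0.1],[0,0,0]],[[0.029,-0.0065,0.1],[0,0,0]],[[0.029,-0.0065,0.1],[0,0,0]],[[0.029,-0.0065,0.1],[0,0,0]]]'
python3 - <<'E'
from h import *
print(togo(.536,.308,.0115,80.6))
snap('scene','s2.png',(110,180,330,384),2.9)
E
```

```text
clock: 4.8
tcp_pos: [0.5365, 0.3094, 0.0693]
orientation: [2.402, 2.024, 0.003]
force: [-0.2, 0.4, 0.0]
width: 0.55
gripper_force: 25.0
(array([-0.003 , -0.0007,  0.1156]), array([ 0.0016, -0.0009, -0.0058]))
```

View pics/s2.png

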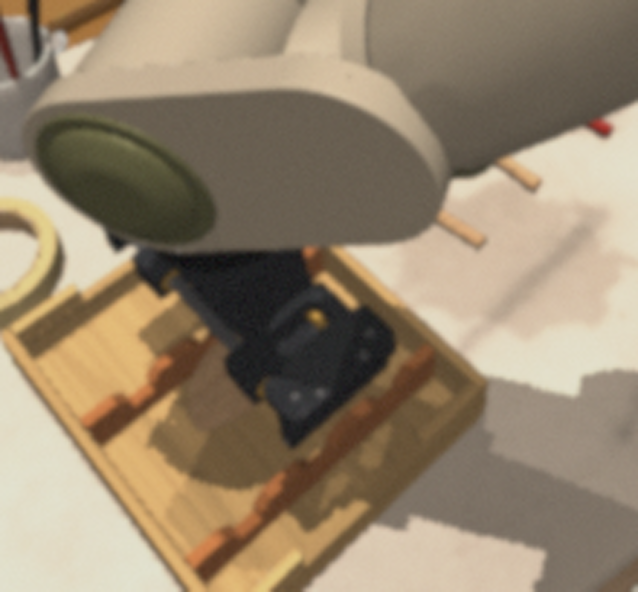

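The fingers sit between the two rests. Going on down.

```bash
python3 -m creep '[[[-0.002,0,0.04],[0,0,0]],[[-0.002,0,0.08],[0,0,0]],[[-0.002,0,0.105],[0,0,0]],[[-0.002,0,0.114],[0,0,0]],[[-0.002,0,0.114],[0,0,0]],[[-0.002,0,0.114],[0,0,0]]]'
python3 -m creep '[[[0,0,0],[0,0,0]],[[0,0,0],[0,0,0]],[[0,0,0],[0,0,0]]]' -0.3
python3 -m creep '[[[0,0,-0.05],[0,0,0]],[[0,0,-0.11],[0,0,0]],[[0,0,-0.17],[0,0,0]],[[0,0,-0.2],[0,0,0]],[[0,0,-0.2],[0,0,0]]]'
python3 - <<'E'
from h import *
print(togo(.55,.043,.12,-8))
E
```

```text
clock: 5.35
tcp_pos: [0.5362, 0.3085, 0.0123]
orientation: [2.401, 2.025, 0.003]
force: [0.7, 1.3, 0.6]
width: 0.551
gripper_force: 25.0
clock: 5.6
tcp_pos: [0.5358, 0.3084, 0.0118]
orientation: [2.401, 2.025, 0.002]
force: [0.0, -0.1, 0.8]
width: 0.648
gripper_force: 0.0
clock: 6.02
tcp_pos: [0.537, 0.3089, 0.1152]
orientation: [2.399, 2.024, 0.011]
force: [-0.1, 0.2, -0.2]
width: 0.651
gripper_force: 0.0
(array([-0.5197,  0.1153, -0.0107]), array([ 0.0023, -0.0075,  1.4716]))
```

```bash
python3 - <<'E'
from h import *
print(togo(.543,-.0324,.1,-1))
E
python3 -m creep '[[[-0.5,0.07,0],[0,0,0.95]],[[-0.5,0.07,0],[0,0,0.95]],[[-0.5,0.07,0],[0,0,0.95]],[[-0.5,0.07,0],[0,0,0.95]],[[-0.5,0.07,0],[0,0,0.95]],[[-0.5,0.07,0],[0,0,0.95]],[[-0.5,0.07,0],[0,0,0.95]],[[-0.5,0.07,0],[0,0,0.95]],[[-0.5,0.07,0],[0,0,0.95]]]' 0.1
python3 - <<'E'
from h import *
print(togo(.543,-.0324,.06,-1))
E
```

```text
(array([-0.6708,  0.1267,  0.0288]), array([ 0.0027, -0.0072,  1.3549]))
clock: 6.77
tcp_pos: [0.5275, 0.0551, 0.1102]
orientation: [-3.078, -0.625, 0.002]
force: [-0.9, 0.7, -0.4]
width: 0.449
gripper_force: 0.0
(array([-0.0395,  0.1733,  0.1003]), array([-0.0005,  0.0013,  0.399 ]))
```

```bash
python3 -m creep '[[[-0.04,0.173,0],[0,0,0.38]],[[-0.04,0.173,0],[0,0,0.38]],[[-0.04,0.173,0.02],[0,0,0.38]],[[-0.04,0.173,0.1],[0,0,0.38]],[[-0.04,0.173,0.1],[0,0,0.38]],[[-0.04,0.173,0.1],[0,0,0.38]],[[-0.04,0.173,0.1],[0,0,0.38]]]'
python3 - <<'E'
from h import *
print(togo(.543,-.0324,.003,-1))
snap('top','t3.png',(70,130,330,300),3)
E
```

```text
clock: 7.35
tcp_pos: [0.5439, -0.0308, 0.0619]
orientation: [3.142, 0.02, 0.0]
force: [0.0, -0.1, 0.1]
width: 0.45
gripper_force: 0.0
(array([-0.002 ,  0.0032,  0.1177]), array([ 0.    , -0.0002,  0.0286]))
```

View pics/t3.png

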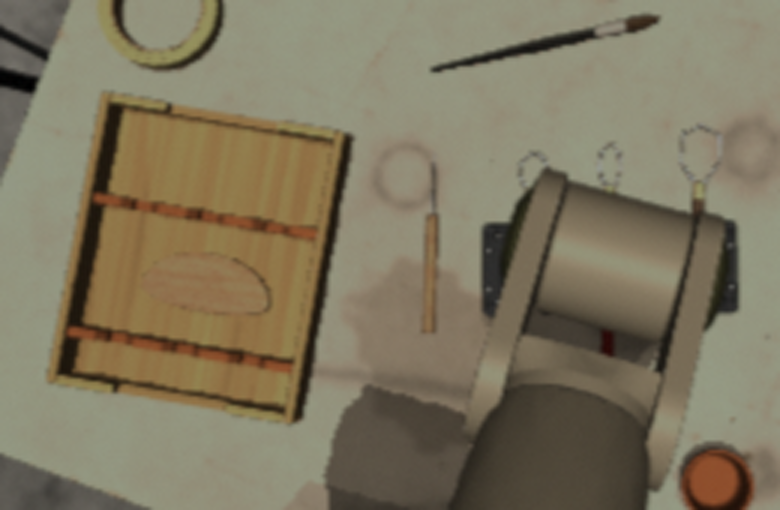

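The rib lies flat and centred between the rests, at about (205,283) in the crop. The gripper is over the red tool. Grasping it now.

```bash
python3 -m creep '[[[-0.002,0.003,0.05],[0,0,0.029]],[[-0.002,0.003,0.1],[0,0,0.029]],[[-0.002,0.003,0.116],[0,0,0.029]],[[-0.002,0.003,0.116],[0,0,0.029]],[[-0.002,0.003,0.116],[0,0,0.029]]]'
python3 -m creep '[[[0,0,0],[0,0,0]],[[0,0,0],[0,0,0]],[[0,0,0],[0,0,0]],[[0,0,0],[0,0,0]],[[0,0,0],[0,0,0]],[[0,0,0],[0,0,0]],[[0,0,0],[0,0,0]]]' 0.95 30
python3 -m creep '[[[0,0,-0.08],[0,0,0]],[[0,0,-0.16],[0,0,0]],[[0,0,-0.2],[0,0,0]],[[0,0,-0.2],[0,0,0]],[[0,0,-0.2],[0,0,0]]]'
python3 fit.py | tail -4
python3 - <<'E'
from h import *
# grip pt: caddy (-22,+56)
c,q=np.cos(-.16419),np.sin(-.16419)
for y in(.056,0,-.056): print(np.round([.55795+c*-.022-q*y,.30423+q*-.022+c*y],4))
print(togo(.5454,.3631,.1,-9.4))
E
```

```text
clock: 7.82
tcp_pos: [0.5433, -0.0328, 0.0042]
orientation: [3.141, -0.032, 0.002]
force: [-0.0, 0.2, 0.5]
width: 0.449
gripper_force: 0.0
clock: 8.4
tcp_pos: [0.5429, -0.033, 0.0035]
orientation: [3.141, -0.034, 0.001]
force: [-1.6, 0.7, 5.5]
width: 0.121
gripper_force: 30.0
clock: 8.82
tcp_pos: [0.5428, -0.033, 0.1035]
orientation: [3.141, -0.034, 0.003]
force: [-0.7, 0.4, -0.1]
width: 0.119
gripper_force: 30.0
rib [0.5362 0.3078]
wide [0.5527 0.2483]
med [0.552  0.3052]
narrow [0.5641 0.36  ]
[0.5454 0.3631]
[0.5362 0.3078]
[0.5271 0.2526]
(array([-0.0122, -0.7921,  0.0067]), array([ 0.0003, -0.0016,  0.1358]))
```

```bash
python3 -m creep '[[[-0.012,-0.79,0],[0,0,0.136]],[[-0.012,-0.79,0],[0,0,0.136]],[[-0.012,-0.79,0],[0,0,0.136]],[[-0.012,-0.79,0],[0,0,0.136]],[[-0.012,-0.79,0],[0,0,0.136]],[[-0.012,-0.79,0],[0,0,0.136]],[[-0.012,-0.79,0],[0,0,0.136]],[[-0.012,-0.79,0],[0,0,0.136]],[[-0.012,-0.79,0],[0,0,0.136]],[[-0.012,-0.79,0],[0,0,0.136]],[[-0.012,-0.79,0],[0,0,0.136]],[[-0.012,-0.79,0],[0,0,0.136]]]'
python3 - <<'E'
from h import *
print(togo(.5454,.3631,.06,-9.4))
snap('top','t4.png',(70,130,270,280),3.8)
E
```

```text
clock: 9.82
tcp_pos: [0.5443, 0.3626, 0.1006]
orientation: [3.129, -0.254, -0.005]
force: [0.0, -0.1, 0.1]
width: 0.12
gripper_force: 30.0
(array([ 0.0022, -0.0016,  0.0812]), array([0.0021, 0.0028, 0.0018]))
```

View pics/t4.png

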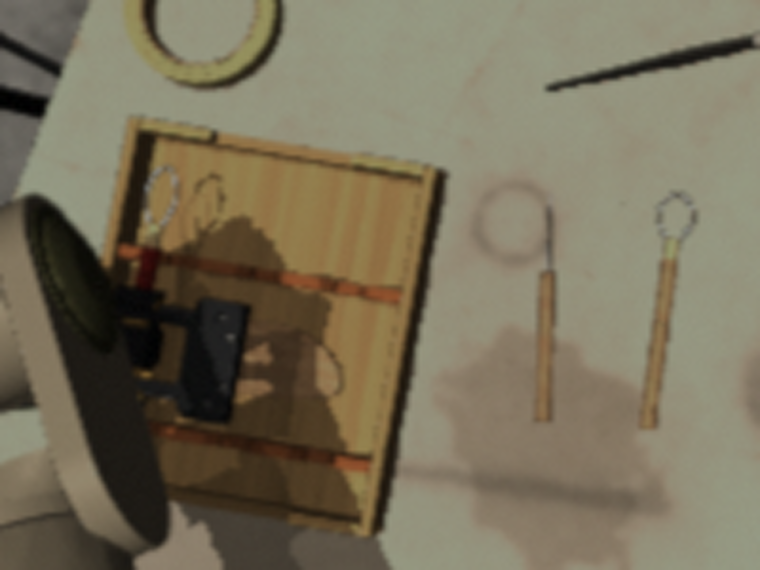

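The red tool is held over the left notch, with the loop at (163,190) and the collar at (152,232).

```bash
python3 - <<'E'
from h import *
P=px2w('top',np.array([[166,168],[161,197],[153,232],[147,268]])/3.8+[70,130],.107)[:,:2]-[.55795,.30423]
c,q=np.cos(-.16419),np.sin(-.16419); print((P@np.array([[c,-q],[q,c]])).round(4))
E
python3 -m creep '[[[0.002,-0.001,0.04],[0,0,0]],[[0.002,-0.001,0.08],[0,0,0]],[[0.002,-0.001,0.09],[0,0,0]],[[0.002,-0.001,0.09],[0,0,0]],[[0.002,-0.001,0.09],[0,0,0]]]'
python3 - <<'E'
from h import *
print(togo(.5454,.3631,.03,-9.4))
E
```

```text
[[0.0873 0.0539]
 [0.0691 0.0537]
 [0.0469 0.0546]
 [0.0243 0.0542]]
clock: 10.28
tcp_pos: [0.5468, 0.3615, 0.0584]
orientation: [3.131, -0.26, -0.0]
force: [-0.1, 1.6, -0.5]
width: 0.123
gripper_force: 30.0
(array([-0.0033, -0.0026,  0.0568]), array([ 0.0001,  0.0001, -0.0014]))
```

```bash
python3 -m creep '[[[-0.003,-0.003,0.02],[0,0,0]],[[-0.003,-0.003,0.035],[0,0,0]],[[-0.003,-0.003,0.045],[0,0,0]],[[-0.003,-0.003,0.055],[0,0,0]],[[-0.003,-0.003,0.055],[0,0,0]],[[-0.003,-0.003,0.055],[0,0,0]]]'
```

```text
clock: 10.78
tcp_pos: [0.5451, 0.3642, 0.0303]
orientation: [3.131, -0.258, -0.001]
force: [-0.4, -0.7, 0.6]
width: 0.117
gripper_force: 30.0
```

```bash
python3 -m creep '[[[0,0,0],[0,0,0]],[[0,0,0],[0,0,0]],[[0,0,0],[0,0,0]],[[0,0,-0.06],[0,0,0]],[[0,0,-0.14],[0,0,0]],[[0,0,-0.14],[0,0,0]],[[0,0,-0.14],[0,0,0]]]' 0.4
python3 - <<'E'
from h import *
print(togo(.5531,.042,.08,-8))
E
```

```text
clock: 11.37
tcp_pos: [0.5461, 0.3646, 0.103]
orientation: [-3.129, 0.257, -0.007]
force: [0.2, 1.0, -0.5]
width: 0.298
gripper_force: 0.0
(array([0.1191, 0.6344, 0.0448]), array([-0.0026, -0.0042, -0.0234]))
```

```bash
python3 -m creep '[[[0.119,0.634,0],[0,0,-0.023]],[[0.119,0.634,0],[0,0,-0.023]],[[0.119,0.634,0],[0,0,-0.023]],[[0.119,0.634,0],[0,0,-0.023]],[[0.119,0.634,0],[0,0,-0.023]],[[0.119,0.634,0],[0,0,-0.023]],[[0.119,0.634,0.045],[0,0,-0.023]],[[0.119,0.634,0.045],[0,0,-0.023]],[[0.119,0.634,0.045],[0,0,-0.023]],[[0.119,0.634,0.045],[0,0,-0.023]],[[0.119,0.634,0.045],[0,0,-0.023]]]' 0.1
python3 - <<'E'
from h import *
print(togo(.5531,.042,.0035,-8))
snap('top','t5.png',(80,150,320,280),3.3)
E
```

```text
clock: 12.28
tcp_pos: [0.5517, 0.0421, 0.0775]
orientation: [-3.133, 0.22, 0.002]
force: [0.1, 0.1, -0.0]
width: 0.448
gripper_force: 0.0
(array([ 3.00e-03, -1.00e-04,  1.48e-01]), array([-0.0003,  0.0011, -0.0007]))
```

View pics/t5.png

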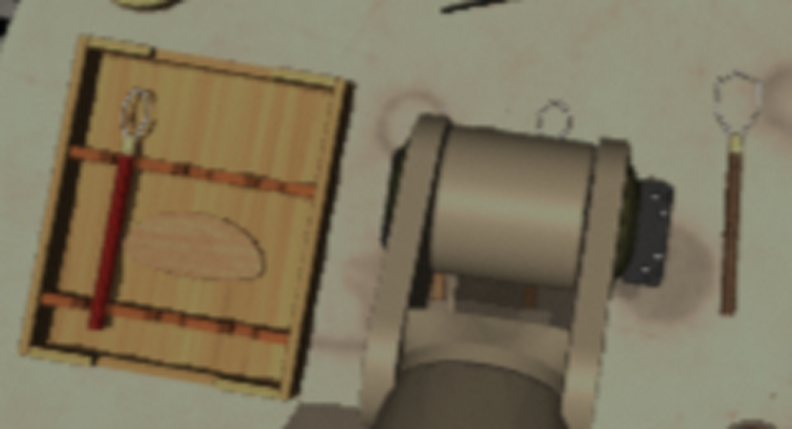

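The red tool is seated in the left notch of both rests, (125,155) to (97,325). Now the medium.

```bash
python3 -m creep '[[[0.002,0,0.07],[0,0,0]],[[0.002,0,0.12],[0,0,0]],[[0.002,0,0.147],[0,0,0]],[[0.002,0,0.147],[0,0,0]],[[0.002,0,0.147],[0,0,0]]]'
python3 -m creep '[[[0,0,0],[0,0,0]],[[0,0,0],[0,0,0]],[[0,0,0],[0,0,0]],[[0,0,0],[0,0,0]],[[0,0,0],[0,0,0]],[[0,0,0],[0,0,0]],[[0,0,0],[0,0,0]]]' 0.95 30
python3 -m creep '[[[0,0,-0.08],[0,0,0]],[[0,0,-0.16],[0,0,0]],[[0,0,-0.2],[0,0,0]],[[0,0,-0.2],[0,0,0]],[[0,0,-0.2],[0,0,0]]]'
python3 - <<'E'
from h import *
print(togo(.5362,.3078,.1,-9.4))
E
```

```text
clock: 12.75
tcp_pos: [0.553, 0.0427, 0.0046]
orientation: [-3.134, 0.217, 0.001]
force: [0.4, 0.7, 0.2]
width: 0.446
gripper_force: 0.0
clock: 13.33
tcp_pos: [0.5532, 0.0416, 0.0051]
orientation: [-3.134, 0.22, -0.001]
force: [-0.5, -0.4, 6.5]
width: 0.117
gripper_force: 30.0
clock: 13.75
tcp_pos: [0.5532, 0.0415, 0.1051]
orientation: [3.134, -0.22, 0.003]
force: [0.3, -0.0, -0.7]
width: 0.12
gripper_force: 30.0
(array([-0.108 , -0.5226,  0.0099]), array([-0.    , -0.0016,  0.0228]))
```

```bash
python3 -m creep '[[[-0.108,-0.5226,0],[0,0,0.023]],[[-0.108,-0.5226,0],[0,0,0.023]],[[-0.108,-0.5226,0],[0,0,0.023]],[[-0.108,-0.5226,0],[0,0,0.023]],[[-0.108,-0.5226,0],[0,0,0.023]],[[-0.108,-0.5226,0],[0,0,0.023]],[[-0.108,-0.5226,0],[0,0,0.023]],[[-0.108,-0.5226,0],[0,0,0.023]],[[-0.108,-0.5226,0.05],[0,0,0.023]],[[-0.108,-0.5226,0.09],[0,0,0.023]],[[-0.108,-0.5226,0.09],[0,0,0.023]],[[-0.108,-0.5226,0.09],[0,0,0.023]]]'
python3 - <<'E'
from h import *
print(togo(.5362,.3078,.032,-9.4))
E
```

```text
clock: 14.75
tcp_pos: [0.5355, 0.3067, 0.058]
orientation: [3.129, -0.259, -0.006]
force: [-0.4, 0.3, 0.1]
width: 0.12
gripper_force: 30.0
(array([ 0.0013, -0.0025,  0.052 ]), array([ 0.0019,  0.0033, -0.001 ]))
```

```bash
python3 -m creep '[[[0.001,-0.002,0.02],[0,0,0]],[[0.001,-0.002,0.035],[0,0,0]],[[0.001,-0.002,0.045],[0,0,0]],[[0.001,-0.002,0.052],[0,0,0]],[[0.001,-0.002,0.052],[0,0,0]],[[0.001,-0.002,0.052],[0,0,0]]]'
python3 -m creep '[[[0,0,0],[0,0,0]],[[0,0,0],[0,0,0]],[[0,0,0],[0,0,0]],[[0,0,-0.06],[0,0,0]],[[0,0,-0.14],[0,0,0]],[[0,0,-0.14],[0,0,0]],[[0,0,-0.14],[0,0,0]]]' 0.4
python3 - <<'E'
from h import *
print(togo(.5517,-.1051,.08,-3.3))
E
```

```text
clock: 15.25
tcp_pos: [0.5368, 0.3088, 0.0336]
orientation: [3.131, -0.258, 0.0]
force: [0.2, -0.3, -0.1]
width: 0.119
gripper_force: 30.0
clock: 15.83
tcp_pos: [0.5376, 0.3091, 0.1058]
orientation: [-3.129, 0.257, -0.007]
force: [-0.2, 0.8, -0.8]
width: 0.302
gripper_force: 0.0
(array([0.163 , 0.8128, 0.0504]), array([-0.002 , -0.0043, -0.1018]))
```

```bash
python3 -m creep '[[[0.163,0.813,0],[0,0,-0.102]],[[0.163,0.813,0],[0,0,-0.102]],[[0.163,0.813,0],[0,0,-0.102]],[[0.163,0.813,0],[0,0,-0.102]],[[0.163,0.813,0],[0,0,-0.102]],[[0.163,0.813,0],[0,0,-0.102]],[[0.163,0.813,0],[0,0,-0.102]],[[0.163,0.813,0],[0,0,-0.102]],[[0.163,0.813,0.05],[0,0,-0.102]],[[0.163,0.813,0.05],[0,0,-0.102]],[[0.163,0.813,0.05],[0,0,-0.102]],[[0.163,0.813,0.05],[0,0,-0.102]]]' 0.1
python3 - <<'E'
from h import *
print(togo(.5517,-.1051,.0035,-3.3))
snap('top','t6.png',(80,150,320,280),3.3)
E
```

```text
clock: 16.83
tcp_pos: [0.5497, -0.1072, 0.0768]
orientation: [-3.139, 0.096, 0.005]
force: [1.1, 1.3, -0.4]
width: 0.451
gripper_force: 0.0
(array([ 0.0041, -0.0042,  0.1466]), array([-0.0011,  0.0029, -0.0033]))
```

View pics/t6.png

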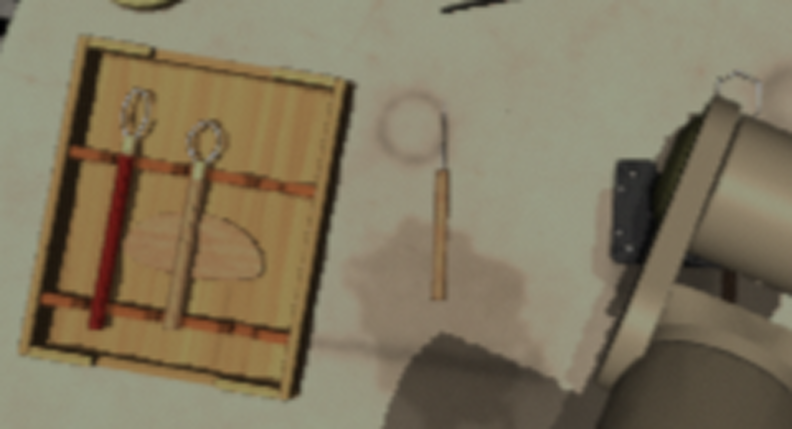

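The medium tool is seated in the middle notch. Now the wide one.

```bash
python3 -m creep '[[[0.003,-0.002,0.07],[0,0,0]],[[0.003,-0.002,0.12],[0,0,0]],[[0.003,-0.002,0.146],[0,0,0]],[[0.003,-0.002,0.146],[0,0,0]],[[0.003,-0.002,0.146],[0,0,0]]]'
python3 -m creep '[[[0,0,0],[0,0,0]],[[0,0,0],[0,0,0]],[[0,0,0],[0,0,0]],[[0,0,0],[0,0,0]],[[0,0,0],[0,0,0]],[[0,0,0],[0,0,0]],[[0,0,0],[0,0,0]]]' 0.95 30
python3 -m creep '[[[0,0,-0.08],[0,0,0]],[[0,0,-0.16],[0,0,0]],[[0,0,-0.2],[0,0,0]],[[0,0,-0.2],[0,0,0]],[[0,0,-0.2],[0,0,0]]]'
python3 - <<'E'
from h import *
print(togo(.5271,.2526,.1,-9.4))
E
```

```text
clock: 17.3
tcp_pos: [0.5521, -0.1032, 0.0056]
orientation: [-3.14, 0.087, 0.001]
force: [0.6, 0.2, -0.7]
width: 0.45
gripper_force: 0.0
clock: 17.88
tcp_pos: [0.5524, -0.1047, 0.0061]
orientation: [3.14, -0.09, 0.001]
force: [-0.4, -0.1, 5.5]
width: 0.113
gripper_force: 30.0
clock: 18.3
tcp_pos: [0.5523, -0.1048, 0.1061]
orientation: [3.14, -0.09, 0.002]
force: [-0.4, -0.0, -0.8]
width: 0.119
gripper_force: 30.0
(array([-0.0914, -0.7107,  0.0116]), array([ 0.0005, -0.0015,  0.1017]))
```

```bash
python3 -m creep '[[[-0.091,-0.71,0],[0,0,0.102]],[[-0.091,-0.71,0],[0,0,0.102]],[[-0.091,-0.71,0],[0,0,0.102]],[[-0.091,-0.71,0],[0,0,0.102]],[[-0.091,-0.71,0],[0,0,0.102]],[[-0.091,-0.71,0],[0,0,0.102]],[[-0.091,-0.71,0],[0,0,0.102]],[[-0.091,-0.71,0],[0,0,0.102]],[[-0.091,-0.71,0],[0,0,0.102]],[[-0.091,-0.71,0],[0,0,0.102]],[[-0.091,-0.71,0.05],[0,0,0.102]],[[-0.091,-0.71,0.08],[0,0,0.102]]]'
python3 -m creep '[[[0,0,0],[0,0,0]],[[0,0,0],[0,0,0]],[[0,0,0],[0,0,0]]]'
python3 - <<'E'
from h import *
print(togo(.5271,.2526,.033,-9.4))
E
```

```text
clock: 19.3
tcp_pos: [0.5261, 0.252, 0.0627]
orientation: [3.13, -0.256, -0.005]
force: [-1.5, -0.4, 0.0]
width: 0.119
gripper_force: 30.0
clock: 19.55
tcp_pos: [0.5275, 0.2519, 0.0657]
orientation: [3.131, -0.259, -0.0]
force: [0.6, -0.0, -0.4]
width: 0.114
gripper_force: 30.0
(array([-0.001 , -0.0014,  0.0654]), array([ 0.0001,  0.    , -0.0008]))
```

```bash
python3 -m creep '[[[0,-0.001,0.02],[0,0,0]],[[0,-0.001,0.04],[0,0,0]],[[0,-0.001,0.055],[0,0,0]],[[0,-0.001,0.064],[0,0,0]],[[0,-0.001,0.064],[0,0,0]],[[0,-0.001,0.064],[0,0,0]]]'
python3 -m creep '[[[0,0,0],[0,0,0]],[[0,0,0],[0,0,0]],[[0,0,0],[0,0,0]],[[0,0,-0.06],[0,0,0]],[[0,0,-0.14],[0,0,0]],[[0,0.2,-0.2],[0,0,0]],[[0,0.5,-0.2],[0,0,0]],[[0,0.5,-0.2],[0,0,0]],[[0,0.5,-0.2],[0,0,0]],[[0,0.5,-0.2],[0,0,0]],[[0,0.5,-0.2],[0,0,0]],[[0,0.5,-0.2],[0,0,0]]]' 0.4
python3 - <<'E'
from h import *
snap('top','t7.png',(75,150,275,280),3.9);snap('scene','s7.png',(90,220,290,384),3.6)
E
```

```text
clock: 20.05
tcp_pos: [0.5271, 0.2531, 0.0331]
orientation: [-3.131, 0.258, 0.001]
force: [1.2, 3.5, -2.8]
width: 0.121
gripper_force: 30.0
clock: 21.05
tcp_pos: [0.4859, 0.0007, 0.1344]
orientation: [3.128, -0.266, 0.002]
force: [1.1, -0.2, 0.2]
width: 0.301
gripper_force: 0.0
```

View pics/t7.png

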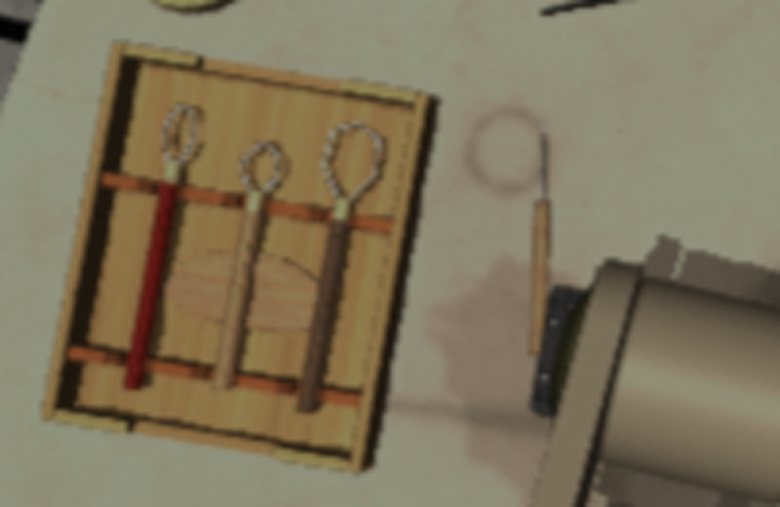

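View pics/s7.png

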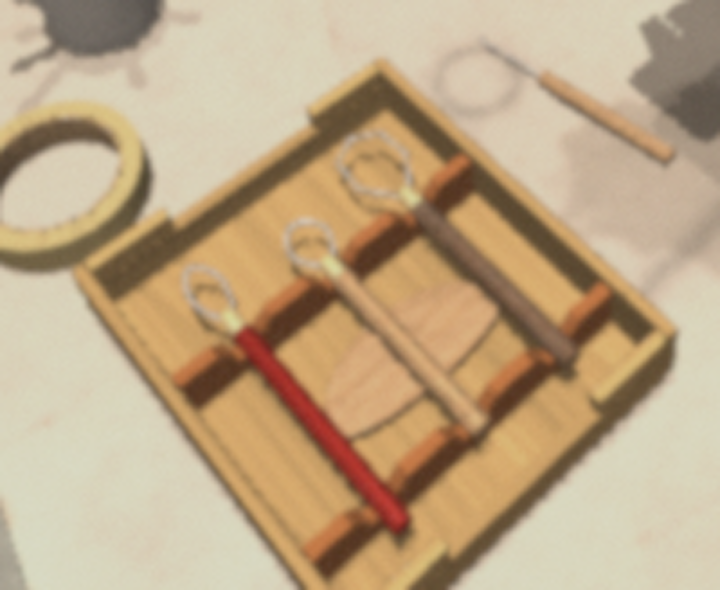

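Red, pale and dark tools lie in the left, middle and right notches with their loops in the roomy end, and the rib is flat beneath them. I'll check their positions along the caddy before handing in.

```bash
python3 - <<'E'
from h import *
P=px2w('top',np.array([[187,103],[133,390],[268,141],[224,389],[361,122],[309,412]])/3.9+[75,150],.031)[:,:2]-[.55795,.30423]
c,q=np.cos(-.16419),np.sin(-.16419); P=P@np.array([[c,-q],[q,c]]);print(P.round(4),((P[::2]+P[1::2])/2).round(4))
E
```

```text
[[ 0.0908  0.0553]
 [-0.0961  0.056 ]
 [ 0.0749 -0.0009]
 [-0.086  -0.0015]
 [ 0.0966 -0.0582]
 [-0.0916 -0.0578]] [[-0.0027  0.0557]
 [-0.0056 -0.0012]
 [ 0.0025 -0.058 ]]
```

```bash
python3 -c "
from cell import bot
print(bot.hand_in())"
```

```text
the job is handed in; nothing more can be done
None
```

I packed the kit and handed it in at about 21 s: the rib lies flat between the rests, and the narrow, medium and wide tools are seated left to right, each within about 2 mm of its target. I never moved the needle, brush or kidney; the hand-in returned no verdict.

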